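# Set the length stop to a sample offcut and clamp it

### The arm

A 7-joint arm with a two-finger parallel gripper is mounted at the origin on the work surface. World frame = base frame: x ahead of the robot, y to its left, z up, the work surface at z = 0. Lengths are in m, angles in rad, forces in N, time in s.
With the tool pointing down it reaches from about 0.35 to 0.9 m from the base axis. Payload 7.2 kg.
Tool frame: the origin (TCP) lies at the very end of the fingers, on their centre line; the grasp point (between the pads) lies 19 mm behind it (ctrl.grip_depth is the distance from the TCP to the grasp point, in m); z points along the fingers, y is the line along which they close (so a half turn about z gives the same grasp; the last joint's range is limited). The gripper opens to 88 mm and grips with 3 to 60 N. Pads are 20 mm wide; open, the fingers measure 115 mm over their backs; the gripper's body (75 mm by 178 mm) begins 61 mm behind the grasp point.
Start: joints at [1.067, 0.411, -0.013, 1.596, 0.006, 1.134, -0.082], TCP at [0.264, -0.567, 0.223] pointing down, gripper open.
Joint ranges: [-2.95, 2.95], [-0.29, 1.99], [-1.47, 1.44], [0.14, 2.54], [-1.03, 4.17], [0.13, 1.85], [-2.86, 2.86]. Speed limits (rad/s): [2.39, 2.39, 3.01, 3.01, 3.14, 3.14, 3.14].

### API

Orientations are given as a unit quaternion [w, x, y, z].
In Python, from plant import ctrl gives the robot as it stands.
- The arm moves only by the shell command python3 -m inch 'ROWS' [FORCE]. ROWS is JSON, a list of rows, each a list of 7 numbers: the shift along the tool's x, y, z in m, then the turn, a rotation vector about the tool's x, y, z in rad, then the finger opening in m, from 0 to 0.0878. In form: [[tx, ty, tz, rx, ry, rz, hand], ...]. A call has exactly 8 rows; each row shifts and turns the commanded pose from where the row before left it, along the tool's axes as they then stand; what a row does not reach is not made up. A row lasts 1/8 s, in which the tool goes at most 62.5 mm and 10.7 degrees, less where a joint would pass 70% of its speed; a pose out of reach is approached as far as the arm can. A call is refused whole if a number of a shift passes 0.0625 or a number of a turn 0.188, either way. A call with a gripper value outside its range is refused whole. The fingers move at their own pace and stop on an object; FORCE is the grip in N (left out, the last holds). Time passes only in rows, so rows that do not move let the fingers close, or fill a call up. It gives the time, the measured TCP pose, the force, the opening and the grip force at its end, in the units of the state.
- ctrl.state(): the state, without advancing time (a new reading comes with each control period).
- ctrl.read_camera(name): name is "side" or "top" or "wrist"; returns a dict with "frame" (420x560x3 uint8, red, green, blue), "fov_y" (degrees; the focal length in pixels is half the picture's height over the tangent of half this angle, whatever the lens; pixels are square), "cx", "cy" (the principal point, pixels), "k1" (the pictures are not rectified: a ray, as slopes to the right and down, at radius r is drawn at 1 + k1 r^2 times it, then the intrinsics apply), "rvec" (rotation vector, rad) and "tvec" (3), from world to camera coordinates, as OpenCV has them. Camera axes: x right, y down, z forward; pixel columns grow to the right and rows downward; lengths in m; the calibration is good to about 2 mm. A picture is of the moment at which its call begins. There is no depth.
- ctrl.job_done(): hands the job in; it is judged then, once.
The state is a dict: "t": time; "qpos": joint angles; "dq": joint speeds; "tau": joint torques, N m; "tcp_pos": TCP position; "tool_rot": TCP orientation; "force": force on the tool from outside, world axes, zero at the start; "torque": the same for the moment, N m; "opening": finger opening in m; "grasp_force": force on a finger pad.
Only numpy, scipy, OpenCV 4.12 (cv2) and the standard library are available. Lean on these libraries where they do the work, as an engineer would, in place of code of your own. Each camera call takes 0.05 s, during which the arm holds its last target. There are 200 camera calls.

### The job

Set the length stop on the jig from the longest of the three wooden offcuts. Slacken the stop's clamp knob fully before you slide the stop back, lay the longest offcut flat and lengthwise in the rail channel, slide the stop up so that the offcut is held snugly between it and the fixed end block, and turn the knob fully tight again. Do not force the stop along while it is clamped, and leave the other offcuts, the spray can and the tape roll where they are.

Things in the scene. Friction and masses are not known exactly. Their poses are not given: they have to be found in the camera images.
- jig: Fixed jig on a plywood base 110 mm wide (x), 300 long (y -35 to 265), 18 thick. Origin at table level under the middle of the end block's face; y runs along the rail away from it, z up. Dark steel end block: 80 mm wide, y -25 to 0, top at z 63 mm. Channel floor at z 18 mm between aluminium lips 8 mm thick, 10 mm high, 40 mm apart inside, centred on x = 0, y 2 to 252.
- stop (a joint): Position of the sliding steel stop along the rail, m: the clear gap between the fixed end block's face and the stop's face; 0 to 0.175. The stop is 76 mm wide (jig x) and 56 mm long (jig y), its top 56 mm above the table. It slides with about 2 N when the clamp is slack, and is held by friction when the clamp is tight.
- stop_face (a point): Middle of the stop's face that looks to the fixed end block, 38 mm above the table; axes parallel to the jig's.
- knob (a joint): Angle of the clamp knob on top of the stop, rad: 0 = fully tight, 1.5 = fully slack (end stops at both). It grows counter-clockwise seen from above. The clamp bites below about 0.65, holds some 15 N at 0.25 and over 30 N at 0; the last part takes about 0.3 N m.
- knob_grip (a point): Centre of the knob's black bar grip, 93 mm above the table, on the knob's axis, 28 mm behind the stop's face (stop's middle). The bar is 66 mm long along the point's x, 14 mm thick along its y, 26 mm high; its underside is 24 mm above the stop's top. At knob angle 0 the bar lies across the rail (point x = jig x).
- long_piece: The longest wooden offcut, 120 x 34 x 40 mm (own x, y, z); origin in the middle of its underside, z up. Starts lying loose on the bench.
- middle_piece: A wooden offcut of 95 x 34 x 40 mm, origin in the middle of its underside. Leave alone.
- short_piece: A wooden offcut of 70 x 34 x 40 mm, origin in the middle of its underside. Leave alone.
- spray_can: Spray can standing on the bench, 62 mm across, 190 mm high, origin in the middle of its underside. Leave alone.
- tape_roll: Roll of black tape lying flat on the bench, 100 mm across, 48 mm high, origin in the middle of its underside. Leave alone.
There are look-alikes about, which are no part of the job. What is shaped like the long_piece but black or orange is not meant.

How it is judged:
On the way, in this order (a step that is already met when the one before it is completed fails the run):
1. the clamp knob is slackened (angle above 0.9 rad) with the stop still within 15 mm of where it was (value of joint knob above 0.9 rad and distance of stop_face from where it was at the start of the episode below 0.015 m), for 0.1 s.
2. the longest offcut lies flat in the channel between the end block and the stop (x of long_piece in the frame of jig between -0.006 and 0.006 m and z of long_piece in the frame of jig between 0.014 and 0.022 m and angle between long_piece's own z axis and vertical below 0.08 rad and angle between the x axis of long_piece and the y axis of jig, either way round below 0.12 rad and y of long_piece in the frame of jig between 0.055 and 0.14 m), for 0.2 s.
At the end, for the whole second after the job is handed in: Longest offcut flat in the channel (within 6 mm of centre, 0.12 rad of in line), touching end block and stop within 3 mm: stop gap 117.5 to 123.5 mm; knob below 0.25 rad; all at rest; the other offcuts, can and roll within 30 mm of their starts (x of long_piece in the frame of jig between -0.006 and 0.006 m and z of long_piece in the frame of jig between 0.014 and 0.022 m and angle between long_piece's own z axis and vertical below 0.08 rad and angle between the x axis of long_piece and the y axis of jig, either way round below 0.12 rad and y of long_piece in the frame of jig between 0.0575 and 0.0635 m and value of joint stop between 0.1175 and 0.1235 m and value of joint knob below 0.25 rad and linear speed of long_piece below 0.02 m/s and velocity of joint stop between -0.01 and 0.01 m/s and distance of each of middle_piece, short_piece, spray_can, tape_roll from where it was at the start of the episode below 0.03 m).
It fails at once if the stop is forced along (faster than 30 mm/s) while its clamp is tight (value of joint knob below 0.2 rad and (velocity of joint stop above 0.03 m/s or velocity of joint stop below -0.03 m/s)).
It fails at once if another offcut, the can or the roll is moved by more than 30 mm (distance of any of middle_piece, short_piece, spray_can, tape_roll from where it was at the start of the episode above 0.03 m).
It fails at once if the spray can is tipped (angle between spray_can's own z axis and vertical above 0.5 rad).
It also fails if it takes over 72 s, if anything falls off the work surface, if the arm or the gripper's body presses on something with over 40 N, if the wrist force passes 120 N, or if a joint passes its speed limit or range.

## Working session

There is one attempt and no reset: what is moved stays moved. The work goes in short steps, Python scripts to look and compute and a shell command to move; the robot and the scene stay as the last step left them, time stands still between calls to the robot, and variables do not carry over. Pictures are saved under pics/ and viewed, at most 10 in all, crops included, and the job is handed in when it is done.

```bash
mkdir -p pics; ls
cat > h.py <<'E'
import numpy as np, cv2, pickle
from scipy.spatial.transform import Rotation as R
def grab(ctrl,name,fn):
    c=ctrl.read_camera(name); cv2.imwrite(f'pics/{fn}.png',c['frame'][...,::-1]); pickle.dump(c,open(f'{fn}.pkl','wb')); return c
def load(fn): return pickle.load(open(f'{fn}.pkl','rb'))
def ray(c,u,v):
    f=210/np.tan(np.radians(c['fov_y'])/2); d=np.array([(u-c['cx'])/f,(v-c['cy'])/f]); s=d.copy()
    for _ in range(30): s=d/(1+c['k1']*(s@s))
    M=R.from_rotvec(np.ravel(c['rvec'])).as_matrix(); t=np.ravel(c['tvec'])
    return -M.T@t, M.T@np.array([*s,1])
def at_z(c,u,v,z):
    o,d=ray(c,u,v); return o+d*(z-o[2])/d[2]
def proj(c,p):
    f=210/np.tan(np.radians(c['fov_y'])/2)
    q=R.from_rotvec(np.ravel(c['rvec'])).as_matrix()@np.array(p)+np.ravel(c['tvec']); s=q[:2]/q[2]
    return s*(1+c['k1']*(s@s))*f+[c['cx'],c['cy']]
E
python3 - <<'E'
from h import *; from plant import ctrl
for n in('top','side'):
    c=grab(ctrl,n,n+'0'); o,d=ray(c,280,210); print(n,o.round(3),d.round(2),c['k1'],c['fov_y'])
s=ctrl.state(); print(s['t'],s['tcp_pos'],s['tool_rot'],ctrl.grip_depth)
E
```

```text
pics
top [ 0.348 -0.021  0.964] [ 0.24 -0.01 -0.97] -0.09001509289005223 51.89750538559309
side [ 0.458 -0.703  0.572] [ 0.11  0.82 -0.57] 0.0008039073186521149 52.0676445846188
0.1 [ 0.2636176  -0.56620651  0.22192935] [-6.62517870e-04  9.76351870e-01  2.16186374e-01 -1.97749868e-04] 0.0187
```

View pics/top0.png

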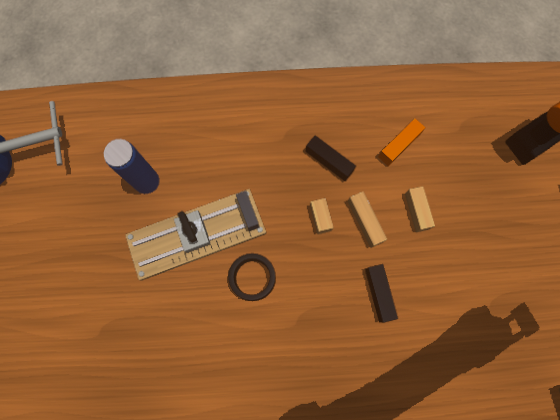

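View pics/side0.png

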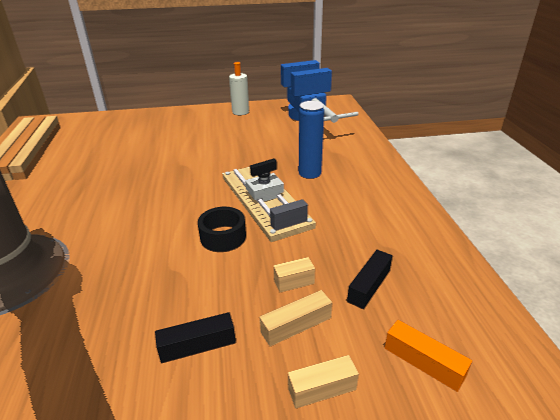

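Top view: the wooden offcuts are at (321,216), (368,219) and (421,208), with black look-alikes at (330,158) and (382,293) and an orange one at (403,140). The wooden one at (368,219) is the longest and is the right colour. The jig has its end block at (247,211) and its knob at (188,228). The roll is at (252,277) and the can at (120,155). Next I'll enlarge both areas to confirm.

Run:
```python
from h import *
a=cv2.imread('pics/top0.png')
cv2.imwrite('pics/c1.png',cv2.resize(a[182:287,120:280],None,fx=5,fy=5,interpolation=cv2.INTER_CUBIC))
cv2.imwrite('pics/c2.png',cv2.resize(a[175:260,300:440],None,fx=5,fy=5,interpolation=cv2.INTER_CUBIC))
```

```text
(no output)
```

View pics/c1.png

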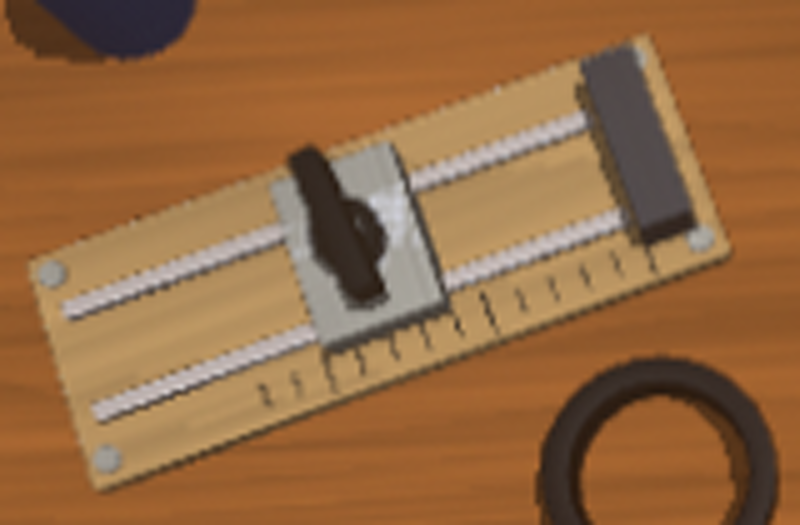

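View pics/c2.png

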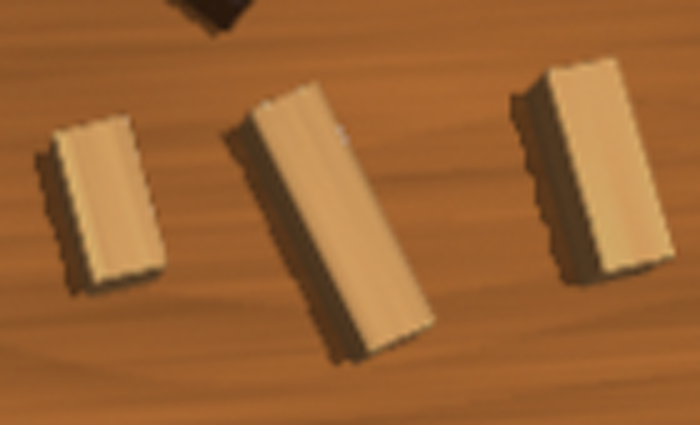

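The crop confirms it: the middle wooden piece is clearly the longest of the three, with top corners at (250,113), (318,83), (435,322) and (368,353). Base corners are at (30,262), (648,33), (732,255) and (100,490). The knob bar runs from (307,150) to (370,302).

Run:
```python
from h import *
c=load('top0')
def P(x,y,ox,oy,z): return at_z(c,ox+(x+.5)/5-.5,oy+(y+.5)/5-.5,z)
b=np.array([P(x,y,120,182,.018) for x,y in[(30,262),(648,33),(732,255),(100,490)]])
print('base',b.round(3).tolist(),[np.linalg.norm(b[i]-b[i-1]).round(3) for i in range(4)])
yd=(b[0]+b[3]-b[1]-b[2]);yd/=np.linalg.norm(yd); yaw=np.arctan2(-yd[0],yd[1]) # jig y axis=(-sin,cos)
xd=np.array([yd[1],-yd[0],0]); cen=b.mean(0); O=cen-yd*.115; O[2]=0
print('jig O',O.round(4),'yd',yd.round(3),'yaw',yaw)
J=lambda p:[((p-O)@xd).round(4),((p-O)@yd).round(4)]
for n,x,y,z in[('blkface l',582,62,.063),('blk',640,228,.063),('blk back',630,42,.063),('blkback',692,222,.063),('stopface',390,143,.056),('stopface',447,303,.056),('stopback',273,185,.056),('stopback',325,345,.056),('bar a',307,150,.106),('bar b',370,302,.106),('can?',0,0,0)]:
    p=P(x,y,120,182,z); print(n,p.round(4),J(p))
def piece(pts,n,oz=.04):
    q=np.array([P(x,y,300,175,oz) for x,y in pts]); a=q[3]+q[2]-q[0]-q[1]
    print(n,q.mean(0).round(4),'len',np.linalg.norm(a/2).round(4),'w',np.linalg.norm((q[1]+q[2]-q[0]-q[3])/2).round(4),'axis yaw',np.arctan2(a[1],a[0]).round(4))
piece([(250,113),(318,83),(435,322),(368,353)],'long')
piece([(55,132),(128,115),(164,267),(92,284)],'short')
piece([(548,72),(617,58),(674,257),(604,275)],'mid')
M=np.array
for n,u,v,z in[('can',119,152,.19),('roll',252,277,.048)]: print(n,at_z(c,u,v,z).round(3))
```

```text
base [[0.544, 0.319, 0.018], [0.634, 0.036, 0.018], [0.528, 0.003, 0.018], [0.44, 0.286, 0.018]] [np.float64(0.109), np.float64(0.297), np.float64(0.11), np.float64(0.296)]
jig O [0.5711 0.051  0.    ] yd [-0.301  0.954  0.   ] yaw 0.3053764069843981
blkface l [0.6088 0.0622 0.063 ] [np.float64(0.0393), np.float64(-0.0007)]
blk [0.5339 0.0401 0.063 ] [np.float64(-0.0388), np.float64(0.0008)]
blk back [0.6165 0.041  0.063 ] [np.float64(0.0404), np.float64(-0.0233)]
blkback [0.5351 0.0179 0.063 ] [np.float64(-0.0442), np.float64(-0.0208)]
stopface [0.5794 0.1476 0.056 ] [np.float64(0.037), np.float64(0.0896)]
stopface [0.5076 0.1243 0.056 ] [np.float64(-0.0385), np.float64(0.0889)]
stopback [0.5637 0.1988 0.056 ] [np.float64(0.0375), np.float64(0.1432)]
stopback [0.4926 0.1768 0.056 ] [np.float64(-0.0371), np.float64(0.1436)]
bar a [0.5658 0.1726 0.106 ] [np.float64(0.0315), np.float64(0.1176)]
bar b [0.501  0.1475 0.106 ] [np.float64(-0.0378), np.float64(0.113)]
can? [0.6747 0.3431 0.    ] [np.float64(0.1866), np.float64(0.2474)]
long [ 0.5434 -0.2239  0.04  ] len 0.1181 w 0.0336 axis yaw -2.7913
short [ 0.5575 -0.1219  0.04  ] len 0.0703 w 0.0331 axis yaw -2.9926
mid [ 0.5596 -0.3473  0.04  ] len 0.0943 w 0.0331 axis yaw -3.0039
can [0.671 0.275 0.19 ]
roll [0.429 0.037 0.048]
```

The jig measurements fit: base 297 x 110 mm, block face at y about 0, gap about 88.5 mm, knob near 0. The pieces measure 118, 94 and 70 mm. Next is a helper to work out each move.

```bash
cat > go.py <<'E'
import sys; from h import *; from plant import ctrl
O=np.array([.5711,.051]);YW=.3054
def main():
    a=sys.argv; mode=a[1]; x,y,z,yaw=map(float,a[2:6])
    if mode=='j': x,y=O+R.from_rotvec([0,0,YW]).as_matrix()[:2,:2]@[x,y]; yaw+=YW
    s=ctrl.state(); w,i,j,k=s['tool_rot']; M=R.from_quat([i,j,k,w]).as_matrix(); p=s['tcp_pos']
    cy=np.arctan2(M[1,0],M[0,0]); T=R.from_euler('xz',[np.pi,yaw]).as_matrix()
    d=np.array([x,y,z])-p; rel=R.from_matrix(M.T@T).as_rotvec()
    dj=R.from_rotvec([0,0,-YW]).as_matrix()[:2,:2]@(p[:2]-O)
    print('t',round(s['t'],2),'tcp',p.round(4),'jig',dj.round(4),'yaw',cy.round(3),'relyaw',(cy-YW).round(3),'open',round(s['opening'],4),'gf',round(s['grasp_force'],1),'F',np.round(s['force'],1))
    print('target',np.round([x,y,z],4),'shift in present tool axes',(M.T@d).round(4),'after turn',(T.T@d).round(4),'turn',rel.round(4))
main()
E
python3 go.py j 0 0.1165 0.15 0.0
```

```text
t 0.1 tcp [ 0.2636 -0.5662  0.2219] jig [-0.4788 -0.4962] yaw 0.436 relyaw 0.13 open 0.0879 gf 0.0 F [-0.  -0.3 -0.2]
target [0.5361 0.1621 0.15  ] shift in present tool axes [ 0.5545 -0.5451  0.0726] after turn [ 0.4788 -0.6127  0.0719] turn [-0.0014  0.0002  0.1304]
```

```bash
python3 -m inch '[[0,0,0,0,0,0.13,0.08],[0.034,-0.043,0,0,0,0,0.08],[0.034,-0.043,0,0,0,0,0.08],[0.034,-0.043,0,0,0,0,0.08],[0.034,-0.043,0,0,0,0,0.08],[0.034,-0.043,0,0,0,0,0.08],[0.034,-0.043,0,0,0,0,0.08],[0.034,-0.043,0,0,0,0,0.08]]'; python3 go.py j 0 0.1165 0.15 0.0
```

```text
t: 1.1
tcp_pos: [0.4004, -0.2061, 0.2226]
tool_rot: [0.0, 0.988, 0.152, 0.0]
force: [0.6, -0.1, -0.6]
opening: 0.0802
grasp_force: 0.0
t 1.1 tcp [ 0.4004 -0.2061  0.2226] jig [-0.2401 -0.1939] yaw 0.306 relyaw 0.0 open 0.0802 gf 0.0 F [ 0.6 -0.1 -0.6]
target [0.5361 0.1621 0.15  ] shift in present tool axes [ 0.2402 -0.3104  0.0726] after turn [ 0.2401 -0.3104  0.0726] turn [0.0001 0.     0.0003]
```

```bash
python3 -m inch '[[0.034,-0.044,0,0,0,0,0.06],[0.034,-0.044,0,0,0,0,0.06],[0.034,-0.044,0,0,0,0,0.06],[0.034,-0.044,0,0,0,0,0.06],[0.034,-0.044,0,0,0,0,0.06],[0.034,-0.044,0,0,0,0,0.06],[0.036,-0.046,0.03,0,0,0,0.06],[0,0,0.042,0,0,0,0.06]]'; python3 go.py j 0 0.1165 0.074 0.0
python3 - <<'E'
from h import *; from plant import ctrl
c=grab(ctrl,'wrist','w1')
for n,p in [('tcp',ctrl.state()['tcp_pos'])]: print(proj(c,p))
a=cv2.imread('pics/w1.png')
E
```

```text
t: 2.1
tcp_pos: [0.5356, 0.1629, 0.1518]
tool_rot: [-0.002, 0.988, 0.155, 0.001]
force: [-0.4, -1.2, -0.4]
opening: 0.06
grasp_force: 0.0
t 2.1 tcp [0.5356 0.1629 0.1518] jig [-0.0002  0.1174] yaw 0.312 relyaw 0.006 open 0.06 gf 0.0 F [-0.4 -1.2 -0.4]
target [0.5361 0.1621 0.074 ] shift in present tool axes [-0.0001  0.0011  0.0778] after turn [0.0002 0.0009 0.0778] turn [-0.0027 -0.0033  0.0064]
[283.87752883 258.05086172]
```

View pics/w1.png

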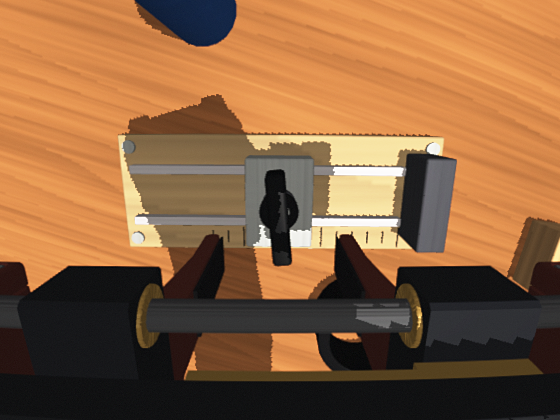

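Wrist view: the bar runs from (275,170) to (283,265), between the fingers. The roll is below it and clear. I'll check the bar centre from this view.

Run:
```python
from h import *
c=load('w1'); O=np.array([.5711,.051]);m=R.from_rotvec([0,0,-.3054]).as_matrix()[:2,:2]
for n,u,v,z in[('barT',275,171,.106),('barB front top edge',282,250,.106),('blockface',404,154,.063),('stopfaceT',313,157,.056),('stopfaceB',313,246,.056),('stopbackT',246,157,.056),('base',119,136,.018),('base',443,137,.018)]:
    print(n,(m@(at_z(c,u,v,z)[:2]-O)).round(4))
```

```text
barT [0.0381 0.1203]
barB front top edge [-0.0166  0.1152]
blockface [0.0458 0.0208]
stopfaceT [0.042  0.0908]
stopfaceB [-0.0335  0.0882]
stopbackT [0.0416 0.1439]
base [0.0564 0.2634]
base [ 0.0575 -0.0313]
```

```bash
python3 -m inch '[[0.001,0.001,0.03,0,0,-0.04,0.06],[0,0,0.03,0,0,0,0.05],[0,0,0.018,0,0,0,0.05],[0,0,0,0,0,0,0.05],[0,0,0,0,0,0,0.0],[0,0,0,0,0,0,0.0],[0,0,0,0,0,0,0.0],[0,0,0,0,0,0,0.0]]' 50; python3 go.py j 0.001 0.117 0.074 0.05
```

```text
t: 3.15
tcp_pos: [0.5347, 0.1624, 0.0752]
tool_rot: [-0.003, 0.985, 0.174, 0.001]
force: [-4.8, 12.7, -2.3]
opening: 0.0278
grasp_force: 50.0
t 3.15 tcp [0.5347 0.1624 0.0752] jig [-0.0012  0.1172] yaw 0.35 relyaw 0.045 open 0.0278 gf 50.0 F [-4.8 12.7 -2.3]
target [0.5369 0.1629 0.074 ] shift in present tool axes [0.0022 0.0003 0.0012] after turn [0.0022 0.0003 0.0012] turn [-0.0059 -0.0023 -0.0055]
```

The opening stopped at 27.8 mm rather than 14, so the fingertips are on the round collar under the bar. I'll open, rise about 9 mm and close again on the bar only.

```bash
python3 -m inch '[[0,0,0,0,0,0,0.05],[0,0,0,0,0,0,0.05],[0.0015,-0.001,-0.0095,0.004,0.002,0,0.05],[0,0,0,0,0,0,0.05],[0,0,0,0,0,0,0.0],[0,0,0,0,0,0,0.0],[0,0,0,0,0,0,0.0],[0,0,0,0,0,0,0.0]]' 50; python3 go.py j 0.001 0.118 0.084 0.05
```

```text
t: 4.15
tcp_pos: [0.5353, 0.1627, 0.0835]
tool_rot: [-0.005, 0.985, 0.174, 0.0]
force: [-4.3, 9.8, -1.8]
opening: 0.0139
grasp_force: 45.9
t 4.15 tcp [0.5353 0.1627 0.0835] jig [-0.0006  0.1173] yaw 0.349 relyaw 0.043 open 0.0139 gf 45.9 F [-4.3  9.8 -1.8]
target [0.5366 0.1638 0.084 ] shift in present tool axes [ 0.0016 -0.0007 -0.0005] after turn [ 0.0016 -0.0007 -0.0005] turn [-0.0095 -0.0021 -0.0065]
```

```bash
python3 -m inch '[[0,-0.002,0,0,0,0,0],[0,0,0,0,0,0,0],[0,0,0,0,0,-0.06,0],[0,0,0,0,0,-0.12,0],[0,0,0,0,0,-0.12,0],[0,0,0,0,0,-0.12,0],[0,0,0,0,0,-0.06,0],[0,0,0,0,0,0,0]]' 60; python3 go.py j 0.001 0.1175 0.084 0.5
```

```text
t: 5.15
tcp_pos: [0.5362, 0.1612, 0.0834]
tool_rot: [-0.003, 0.916, 0.402, 0.001]
force: [0.1, 4.9, -3.1]
opening: 0.0135
grasp_force: 59.6
t 5.15 tcp [0.5362 0.1612 0.0834] jig [-1.000e-04  1.156e-01] yaw 0.826 relyaw 0.521 open 0.0135 gf 59.6 F [ 0.1  4.9 -3.1]
target [0.5367 0.1634 0.084 ] shift in present tool axes [ 0.0019 -0.0011 -0.0006] after turn [ 0.0019 -0.0011 -0.0006] turn [-0.0038 -0.0047  0.0209]
```

```bash
python3 -m inch '[[0,0,0,0,0,-0.12,0],[0,0,0,0,0,-0.14,0],[0,0,0,0,0,-0.14,0],[0,0,0,0,0,-0.14,0],[0,0,0,0,0,-0.14,0],[0,0,0,0,0,-0.14,0],[0,0,0,0,0,-0.13,0],[0,0,0,0,0,0,0]]'; python3 go.py j 0.001 0.1175 0.084 1.5
```

```text
t: 6.15
tcp_pos: [0.5392, 0.1598, 0.0835]
tool_rot: [-0.0, 0.631, 0.775, 0.004]
force: [10.8, 3.4, -10.2]
opening: 0.0136
grasp_force: 59.8
t 6.15 tcp [0.5392 0.1598 0.0835] jig [0.0023 0.1134] yaw 1.775 relyaw 1.47 open 0.0136 gf 59.8 F [ 10.8   3.4 -10.2]
target [0.5367 0.1634 0.084 ] shift in present tool axes [ 0.004  -0.0017 -0.0005] after turn [ 0.004  -0.0016 -0.0005] turn [ 0.0061 -0.005  -0.0304]
```

Knob is at about 1.47 (slack). Now I'll slide the stop back 70 mm along the rail.

```bash
python3 -m inch '[[0,0.002,0,0,0,0,0],[0.01,-0.001,0,0,0,0,0],[0.012,-0.001,0,0,0,0,0],[0.012,-0.001,0,0,0,0,0],[0.012,-0.001,0,0,0,0,0],[0.012,-0.001,0,0,0,0,0],[0.012,-0.001,0,0,0,0,0],[0.002,0,0,0,0,0,0]]'; python3 go.py j 0.002 0.188 0.084 1.5
```

```text
t: 7.15
tcp_pos: [0.5171, 0.2305, 0.0834]
tool_rot: [-0.001, 0.631, 0.776, 0.002]
force: [3.9, -0.3, -7.6]
opening: 0.0138
grasp_force: 59.9
t 7.15 tcp [0.5171 0.2305 0.0834] jig [0.0025 0.1874] yaw 1.776 relyaw 1.471 open 0.0138 gf 59.9 F [ 3.9 -0.3 -7.6]
target [0.5165 0.2309 0.084 ] shift in present tool axes [ 0.0005 -0.0006 -0.0006] after turn [ 0.0005 -0.0006 -0.0006] turn [ 0.0008 -0.0043 -0.0289]
```

```bash
sed -i 's/^O=.*;YW/O=np.array([.5733,.0517]);YW/' go.py; python3 -m inch '[[0,0,0,0,0,0,0.05],[0,0,0,0,0,0,0.05],[0,0,-0.04,0,0,0.03,0.05],[0,0,-0.04,0,0,0.14,0.06],[0,0,-0.02,0,0,0.18,0.06],[0,0,0,0,0,0.18,0.06],[0,0,0,0,0,0.18,0.06],[0,0,0,0,0,0.18,0.06]]'; python3 go.py w 0.5455 -0.223 0.1 0.35
```

```text
t: 8.15
tcp_pos: [0.5174, 0.2294, 0.1844]
tool_rot: [-0.002, 0.905, 0.426, 0.001]
force: [0.1, -0.1, -0.3]
opening: 0.0601
grasp_force: 0.0
t 8.15 tcp [0.5174 0.2294 0.1844] jig [0.0002 0.1863] yaw 0.88 relyaw 0.574 open 0.0601 gf 0.0 F [ 0.1 -0.1 -0.3]
target [ 0.5455 -0.223   0.1   ] shift in present tool axes [-0.3311  0.3101  0.0823] after turn [-0.1288  0.4346  0.0844] turn [-0.0035 -0.0034  0.5298]
```

```bash
python3 -m inch '[[0,0,0,0,0,0.177,0.06],[0,0,0,0,0,0.177,0.06],[0,0,0,0,0,0.176,0.06],[-0.016,0.054,0,0,0,0,0.06],[-0.016,0.054,0,0,0,0,0.06],[-0.016,0.054,0,0,0,0,0.06],[-0.016,0.054,0,0,0,0,0.06],[-0.016,0.054,0,0,0,0,0.06]]'; python3 go.py w 0.5455 -0.223 0.1 0.35
```

```text
t: 9.15
tcp_pos: [0.5366, -0.0531, 0.1832]
tool_rot: [-0.002, 0.984, 0.177, 0.001]
force: [1.4, 0.2, 0.1]
opening: 0.0602
grasp_force: 0.0
t 9.15 tcp [ 0.5366 -0.0531  0.1832] jig [-0.0665 -0.0889] yaw 0.356 relyaw 0.051 open 0.0602 gf 0.0 F [1.4 0.2 0.1]
target [ 0.5455 -0.223   0.1   ] shift in present tool axes [-0.0511  0.1627  0.0824] after turn [-0.0499  0.1626  0.0832] turn [-0.0041 -0.0028  0.006 ]
```

```bash
python3 -m inch '[[-0.016,0.054,0,0,0,0.006,0.06],[-0.016,0.054,0,0,0,0,0.06],[-0.016,0.054,0,0,0,0,0.06],[-0.002,0.001,0.03,0,0,0,0.06],[0,0,0.05,0,0,0,0.06],[0,0,0.003,0,0,0,0.06],[0,0,0,0,0,0,0.06],[0,0,0,0,0,0,0.06]]'; python3 go.py w 0.5455 -0.223 0.016 0.35
python3 - <<'E'
from h import *; from plant import ctrl
grab(ctrl,'wrist','w2');grab(ctrl,'top','top1')
a=cv2.imread('pics/w2.png');b=cv2.imread('pics/top1.png')[182:287,120:280]
b=cv2.resize(b,(480,315),interpolation=cv2.INTER_CUBIC)
o=np.zeros((600,480,3),np.uint8);o[:315]=b;o[315:]=cv2.resize(a[:333],(480,285));cv2.imwrite('pics/m1.png',o)
E
```

```text
t: 10.15
tcp_pos: [0.5475, -0.2217, 0.1011]
tool_rot: [-0.001, 0.985, 0.174, 0.002]
force: [-0.4, 0.0, 0.8]
opening: 0.0601
grasp_force: 0.0
t 10.15 tcp [ 0.5475 -0.2217  0.1011] jig [-0.1068 -0.2529] yaw 0.35 relyaw 0.045 open 0.0601 gf 0.0 F [-0.4  0.   0.8]
target [ 0.5455 -0.223   0.016 ] shift in present tool axes [-0.0027  0.0008  0.0851] after turn [-0.0023  0.0006  0.0851] turn [-0.002  -0.0045  0.0001]
```

View pics/m1.png

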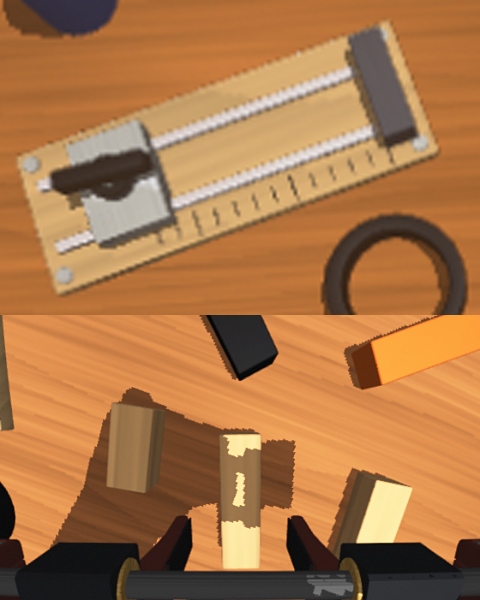

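The stop face is now at about (160,170) in the upper half, with the bar along the rail. The long piece lies centred between the fingers at (240,500) in the lower half, and its neighbours are clear. I'll descend and grip.

```bash
python3 -m inch '[[-0.0025,0.0007,0.04,0,0,0,0.06],[0,0,0.03,0,0,0,0.06],[0,0,0.014,0,0,0,0.06],[0,0,0,0,0,0,0.06],[0,0,0,0,0,0,0.02],[0,0,0,0,0,0,0.02],[0,0,0,0,0,0,0.02],[0,0,0,0,0,0,0.02]]' 30; python3 go.py j 0 0.068 0.1 1.5708
```

```text
t: 11.25
tcp_pos: [0.5445, -0.2231, 0.0157]
tool_rot: [-0.002, 0.985, 0.174, 0.001]
force: [-0.7, -0.7, 5.8]
opening: 0.034
grasp_force: 30.0
t 11.25 tcp [ 0.5445 -0.2231  0.0157] jig [-0.1101 -0.2535] yaw 0.35 relyaw 0.044 open 0.034 gf 30.0 F [-0.7 -0.7  5.8]
target [0.5529 0.1166 0.1   ] shift in present tool axes [ 0.1244 -0.3165 -0.083 ] after turn [ 0.3215  0.1101 -0.0843] turn [-1.0000e-04 -4.5000e-03 -1.5265e+00]
```

```bash
python3 -m inch '[[0,0,-0.05,0,0,0,0.02],[0,0,-0.055,0,0,0,0.02],[0.0207,-0.0527,0,0,0,0,0.02],[0.0207,-0.0527,0,0,0,0,0.02],[0.0207,-0.0527,0,0,0,0,0.02],[0.0207,-0.0527,0,0,0,0,0.02],[0.0207,-0.0527,0,0,0,0,0.02],[0.0207,-0.0527,0,0,0,0,0.02]]' && python3 -m inch '[[0,0,0,0,0,-0.16,0.02],[0,0,0,0,0,-0.18,0.02],[0,0,0,0,0,-0.18,0.02],[0,0,0,0,0,-0.18,0.02],[0,0,0,0,0,-0.18,0.02],[0,0,0,0,0,-0.18,0.02],[0,0,0,0,0,-0.18,0.02],[0,0,0,0,0,-0.18,0.02]]'; python3 go.py j 0 0.068 0.1 1.5708
```

```text
t: 12.25
tcp_pos: [0.5517, 0.1179, 0.1211]
tool_rot: [-0.002, 0.985, 0.174, 0.0]
force: [1.3, -0.3, -3.3]
opening: 0.0337
grasp_force: 30.0
t: 13.25
tcp_pos: [0.5517, 0.1161, 0.1209]
tool_rot: [-0.002, 0.631, 0.776, 0.001]
force: [-0.3, 0.1, -2.7]
opening: 0.0339
grasp_force: 30.0
t 13.25 tcp [0.5517 0.1161 0.1209] jig [-0.0012  0.068 ] yaw 1.776 relyaw 1.47 open 0.0339 gf 30.0 F [-0.3  0.1 -2.7]
target [0.5529 0.1166 0.1   ] shift in present tool axes [0.0001 0.0012 0.0209] after turn [0.     0.0012 0.0209] turn [ 0.0005 -0.0041 -0.1006]
```

```bash
python3 -m inch '[[0,0.001,0,0,0,-0.1,0.02],[0,0,0.02,0,-0.004,0,0.02],[0,0,0.025,0,0,0,0.02],[0,0,0.015,0,0,0,0.02],[0,0,0.01,0,0,0,0.02],[0,0,0,0,0,0,0.02],[0,0,0,0,0,0,0.02],[0,0,0,0,0,0,0.02]]'; python3 go.py j 0 0.068 0.034 1.5708;  python3 - <<'E'
from h import *; from plant import ctrl
grab(ctrl,'side','s2')
a=cv2.imread('pics/s2.png')[150:260,190:340];cv2.imwrite('pics/s2c.png',cv2.resize(a,None,fx=5,fy=5,interpolation=cv2.INTER_CUBIC))
E
```

```text
t: 14.25
tcp_pos: [0.5538, 0.1168, 0.0521]
tool_rot: [0.001, 0.594, 0.804, 0.001]
force: [1.2, 0.1, -2.7]
opening: 0.0336
grasp_force: 30.0
t 14.25 tcp [0.5538 0.1168 0.0521] jig [0.001 0.068] yaw 1.87 relyaw 1.564 open 0.0336 gf 30.0 F [ 1.2  0.1 -2.7]
target [0.5529 0.1166 0.034 ] shift in present tool axes [ 0.     -0.0011  0.0181] after turn [ 0.     -0.001   0.0181] turn [ 0.003   0.0002 -0.0067]
```

View pics/s2c.png

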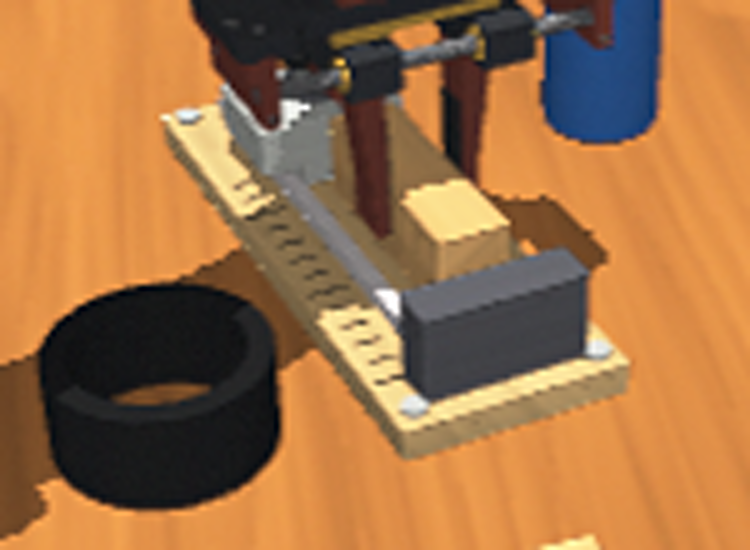

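The piece hangs over the channel just behind the end block (piece end face at (460,240)), in line with the rail. I'll lower it gently.

```bash
python3 -m inch '[[0,-0.001,0.004,0.003,0,-0.006,0.02],[0,0,0.003,0,0,0,0.02],[0,0,0.003,0,0,0,0.02],[0,0,0.003,0,0,0,0.02],[0,0,0.002,0,0,0,0.02],[0,0,0.002,0,0,0,0.02],[0,0,0,0,0,0,0.02],[0,0,0,0,0,0,0.02]]'; python3 go.py j 0 0.068 0.034 1.5708
```

```text
t: 15.3
tcp_pos: [0.5524, 0.1165, 0.0345]
tool_rot: [-0.0, 0.591, 0.806, -0.0]
force: [-0.1, 0.4, -1.8]
opening: 0.0339
grasp_force: 30.0
t 15.3 tcp [0.5524 0.1165 0.0345] jig [-0.0004  0.0681] yaw 1.876 relyaw 1.57 open 0.0339 gf 30.0 F [-0.1  0.4 -1.8]
target [0.5529 0.1166 0.034 ] shift in present tool axes [-0.0001  0.0004  0.0005] after turn [-0.0001  0.0004  0.0005] turn [-0.0011 -0.0001 -0.0004]
```

```bash
python3 -m inch '[[-0.003,0,0.0008,0,0,0,0.02],[-0.002,0,0,0,0,0,0.02],[0,0,0,0,0,0,0.06],[0,0,0,0,0,0,0.06],[0,0,0,0,0,0,0.06],[0,0,-0.04,0,0,0,0.06],[0,0,-0.045,0,0,0.1,0.05],[0.03,0,-0.01,0,0,0,0.05]]'; python3 go.py j 0 0.1874 0.0835 1.47
python3 - <<'E'
from h import *; from plant import ctrl
grab(ctrl,'wrist','w3')
E
```

```text
t: 16.3
tcp_pos: [0.55, 0.1396, 0.1314]
tool_rot: [0.001, 0.633, 0.774, 0.001]
force: [-0.2, 0.5, -0.4]
opening: 0.0505
grasp_force: 0.0
t 16.3 tcp [0.55   0.1396 0.1314] jig [0.0042 0.0909] yaw 1.77 relyaw 1.465 open 0.0505 gf 0.0 F [-0.2  0.5 -0.4]
target [0.517  0.2304 0.0835] shift in present tool axes [ 0.0956 -0.0146  0.0477] after turn [ 0.0956 -0.0139  0.0479] turn [ 0.003   0.0014 -0.0053]
```

View pics/w3.png

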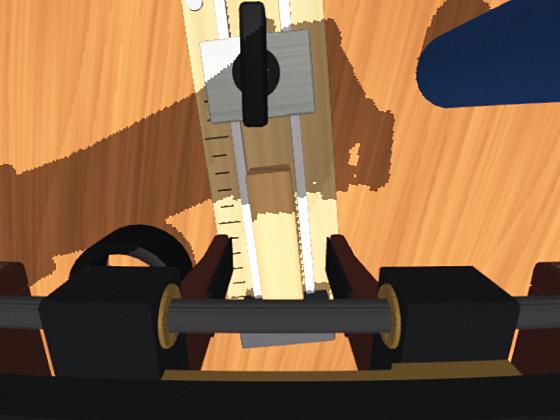

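The piece lies in the channel between the lips, with its far end at (270,168). The bar at (255,65) is parallel to the tool's x. Now I'll regrip the bar.

```bash
python3 -m inch '[[0.048,-0.007,0,0,0,0,0.05],[0.0475,-0.0072,0,0,0,-0.005,0.05],[0,0,0.03,0,0,0,0.05],[0,0,0.0175,0,0,0,0.05],[0,0,0,0,0,0,0.05],[0,0,0,0,0,0,0],[0,0,0,0,0,0,0],[0,0,0,0,0,0,0]]' 50; python3 go.py j 0 0.148 0.0835 1.47
```

```text
t: 17.35
tcp_pos: [0.5149, 0.2315, 0.0817]
tool_rot: [-0.0, 0.629, 0.777, -0.0]
force: [-0.2, -0.6, 0.0]
opening: 0.0236
grasp_force: 0.0
t 17.35 tcp [0.5149 0.2315 0.0817] jig [-0.0016  0.1891] yaw 1.78 relyaw 1.475 open 0.0236 gf 0.0 F [-0.2 -0.6  0. ]
target [0.5288 0.1929 0.0835] shift in present tool axes [-0.0407  0.0055 -0.0018] after turn [-0.0407  0.0057 -0.0018] turn [-0.0002 -0.      0.0048]
```

```bash
python3 -m inch '[[0,0,-0.0018,0,0,0,0],[0,0,0,0,0,0,0],[0,0,0,0,0,0,0],[0,0,0,0,0,0,0],[0,0,0,0,0,0,0],[0,0,0,0,0,0,0],[0,0,0,0,0,0,0],[0,0,0,0,0,0,0]]' 50; python3 go.py j 0 0.148 0.0835 1.47
python3 - <<'E'
from h import *
c=load('top1'); O=np.array([.5733,.0517]);m=R.from_rotvec([0,0,-.3054]).as_matrix()[:2,:2]
for n,x,y,z in[('face',141,120,.056),('face',173,208,.056),('back',68,141,.056),('back',102,243,.056),('barnear',152,158,.106),('barfar',53,182,.106),('blk',349,37,.063),('blk',383,137,.063)]:
    print(n,(m@(at_z(c,120+(x+.5)/3-.5,182+(y+.5)/3-.5,z)[:2]-O)).round(4))
E
```

```text
t: 18.35
tcp_pos: [0.5168, 0.2319, 0.0833]
tool_rot: [0.001, 0.629, 0.777, 0.001]
force: [8.0, 1.5, -6.6]
opening: 0.0134
grasp_force: 50.0
t 18.35 tcp [0.5168 0.2319 0.0833] jig [0.0003 0.1888] yaw 1.78 relyaw 1.475 open 0.0134 gf 50.0 F [ 8.   1.5 -6.6]
target [0.5288 0.1929 0.0835] shift in present tool axes [-0.0407  0.0037 -0.0003] after turn [-0.0406  0.0038 -0.0002] turn [ 0.0028 -0.0009  0.0046]
face [0.0345 0.1607]
face [-0.0347  0.1585]
back [0.0387 0.2152]
back [-0.0405  0.2137]
barnear [-0.0083  0.1526]
barfar [1.000e-04 2.211e-01]
blk [ 0.037  -0.0007]
blk [-0.0412  0.0014]
```

```bash
python3 -m inch '[[0,0.002,0,0,0,0,0],[-0.006,0.0006,0,0,0,0,0],[-0.006,0.0006,0,0,0,0,0],[-0.006,0.0006,0,0,0,0,0],[-0.006,0.0006,0,0,0,0,0],[-0.006,0.0006,0,0,0,0,0],[-0.006,0.0006,0,0,0,0,0],[0,0,0,0,0,0,0]]'; python3 go.py j 0 0.148 0.0835 1.47; python3 -m inch '[[-0.001,0,0,0,0,0,0],[-0.001,0,0,0,0,0,0],[-0.001,0,0,0,0,0,0],[-0.001,0,0,0,0,0,0],[-0.001,0,0,0,0,0,0],[0,0,0,0,0,0,0],[0,0,0,0,0,0,0],[0,0,0,0,0,0,0]]'; python3 go.py j 0 0.148 0.0835 1.47
```

```text
t: 19.35
tcp_pos: [0.5281, 0.1963, 0.0832]
tool_rot: [0.0, 0.63, 0.777, -0.001]
force: [1.6, -0.4, 5.0]
opening: 0.0135
grasp_force: 50.0
t 19.35 tcp [0.5281 0.1963 0.0832] jig [0.0003 0.1515] yaw 1.78 relyaw 1.474 open 0.0135 gf 50.0 F [ 1.6 -0.4  5. ]
target [0.5288 0.1929 0.0835] shift in present tool axes [-0.0035 -0.     -0.0003] after turn [-0.0035  0.     -0.0003] turn [-0.0008  0.0014  0.0043]
t: 20.35
tcp_pos: [0.5289, 0.1933, 0.0832]
tool_rot: [-0.0, 0.629, 0.777, 0.0]
force: [2.8, 3.5, 4.8]
opening: 0.0138
grasp_force: 50.0
t 20.35 tcp [0.5289 0.1933 0.0832] jig [0.0003 0.1484] yaw 1.781 relyaw 1.476 open 0.0138 gf 50.0 F [2.8 3.5 4.8]
target [0.5288 0.1929 0.0835] shift in present tool axes [-0.0004 -0.0002 -0.0003] after turn [-0.0004 -0.0002 -0.0003] turn [-0.0001 -0.0007  0.0056]
```

```bash
python3 -m inch '[[-0.001,0,0,0,0,0,0],[-0.001,0,0,0,0,0,0],[-0.001,0,0,0,0,0,0],[0,0,0,0,0,0,0],[0,0,0,0,0,0,0],[0,0,0,0,0,0,0],[0,0,0,0,0,0,0],[0,0,0,0,0,0,0]]'; python3 go.py j 0 0.148 0.0835 1.47
python3 - <<'E'
from h import *; from plant import ctrl
grab(ctrl,'side','s3')
a=cv2.imread('pics/s3.png')[150:260,190:340];cv2.imwrite('pics/s3c.png',cv2.resize(a,None,fx=5,fy=5,interpolation=cv2.INTER_CUBIC))
E
```

```text
t: 21.35
tcp_pos: [0.5292, 0.1925, 0.0832]
tool_rot: [-0.001, 0.628, 0.778, 0.001]
force: [3.1, 9.4, 1.9]
opening: 0.0139
grasp_force: 50.0
t 21.35 tcp [0.5292 0.1925 0.0832] jig [0.0003 0.1475] yaw 1.782 relyaw 1.477 open 0.0139 gf 50.0 F [3.1 9.4 1.9]
target [0.5288 0.1929 0.0835] shift in present tool axes [ 0.0005 -0.0003 -0.0003] after turn [ 0.0005 -0.0003 -0.0003] turn [ 0.0006 -0.0035  0.007 ]
```

View pics/s3c.png

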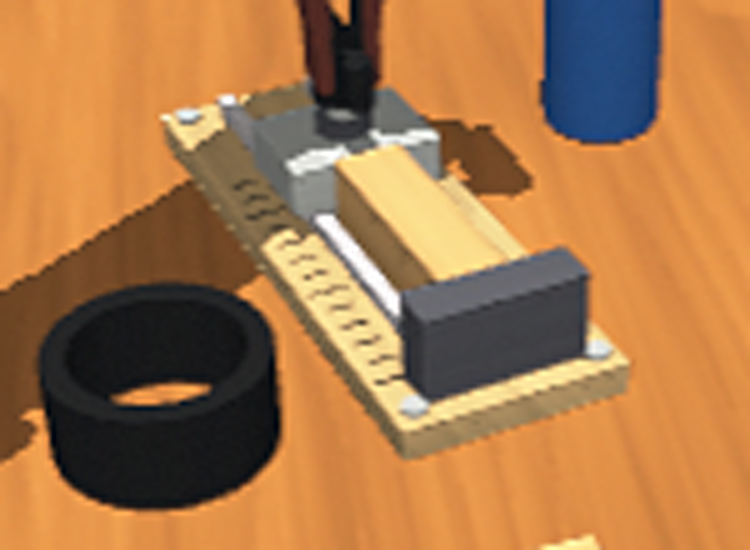

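The piece is snug between the stop and the block, with about 8 N of contact. Now I'll tighten in two stages.

```bash
python3 -m inch '[[0,0,0,0,0,0.1,0],[0,0,0,0,0,0.12,0],[0,0,0,0,0,0.12,0],[0,0,0,0,0,0.12,0],[0,0,0,0,0,0.12,0],[0,0,0,0,0,0.1,0],[0,0,0,0,0,0.0,0],[0,0,0,0,0,0,0]]' 60; python3 go.py j 0 0.1475 0.0835 0
```

```text
t: 22.4
tcp_pos: [0.5278, 0.1926, 0.0831]
tool_rot: [-0.002, 0.852, 0.524, -0.0]
force: [-1.5, 8.8, 5.9]
opening: 0.0138
grasp_force: 60.0
t 22.4 tcp [0.5278 0.1926 0.0831] jig [-0.0011  0.1481] yaw 1.103 relyaw 0.797 open 0.0138 gf 60.0 F [-1.5  8.8  5.9]
target [0.529  0.1924 0.0835] shift in present tool axes [ 0.0003  0.0012 -0.0004] after turn [ 0.0011  0.0006 -0.0004] turn [-3.700e-03  1.000e-04  7.973e-01]
```

```bash
python3 -m inch '[[0,0,0,0,0,0.12,0],[0,0,0,0,0,0.14,0],[0,0,0,0,0,0.14,0],[0,0,0,0,0,0.14,0],[0,0,0,0,0,0.12,0],[0,0,0,0,0,0.1,0],[0,0,0,0,0,0.06,0],[0,0,0,0,0,0.0,0]]' 60; python3 go.py j 0 0.1475 0.0835 0; python3 -c "
from plant import ctrl; print(ctrl.state()['torque'])"
```

```text
t: 23.4
tcp_pos: [0.5267, 0.1939, 0.0833]
tool_rot: [-0.002, 0.99, 0.142, -0.001]
force: [-5.5, 10.3, 10.1]
opening: 0.0139
grasp_force: 60.2
t 23.4 tcp [0.5267 0.1939 0.0833] jig [-0.0016  0.1496] yaw 0.285 relyaw -0.02 open 0.0139 gf 60.2 F [-5.5 10.3 10.1]
target [0.529  0.1924 0.0835] shift in present tool axes [ 0.0017  0.0021 -0.0003] after turn [ 0.0016  0.0021 -0.0002] turn [-0.0039  0.0023 -0.0202]
[2.51364916 1.10247488 0.71793123]
```

```bash
python3 -m inch '[[0,0,0,0,0,0.06,0],[0,0,0,0,0,0.04,0],[0,0,0,0,0,0,0],[0,0,0,0,0,-0.06,0],[0,0,0,0,0,0,0.05],[0,0,0,0,0,0,0.05],[0,0,-0.05,0,0,0,0.06],[0,0,-0.06,0,0,0,0.06]]' 60; python3 -m inch '[[-0.05,0.02,-0.05,0,0,0,0.06],[-0.06,0.02,0,0,0,0,0.06],[-0.06,0.02,0,0,0,0,0.06],[-0.06,0.0,0,0,0,0,0.06],[0,0,0,0,0,0,0.06],[0,0,0,0,0,0,0.06],[0,0,0,0,0,0,0.06],[0,0,0,0,0,0,0.06]]'
python3 - <<'E'
from h import *; from plant import ctrl
grab(ctrl,'top','t4')
a=cv2.imread('pics/t4.png')[182:287,120:280];cv2.imwrite('pics/t4c.png',cv2.resize(a,None,fx=5,fy=5,interpolation=cv2.INTER_CUBIC))
E
```

```text
t: 24.4
tcp_pos: [0.5278, 0.1878, 0.1922]
tool_rot: [0.001, 0.993, 0.119, -0.003]
force: [1.5, 0.3, 1.3]
opening: 0.0504
grasp_force: 0.0
t: 25.4
tcp_pos: [0.3286, 0.0825, 0.2354]
tool_rot: [-0.0, 0.993, 0.12, -0.001]
force: [0.4, 0.5, 0.1]
opening: 0.0603
grasp_force: 0.0
```

View pics/t4c.png

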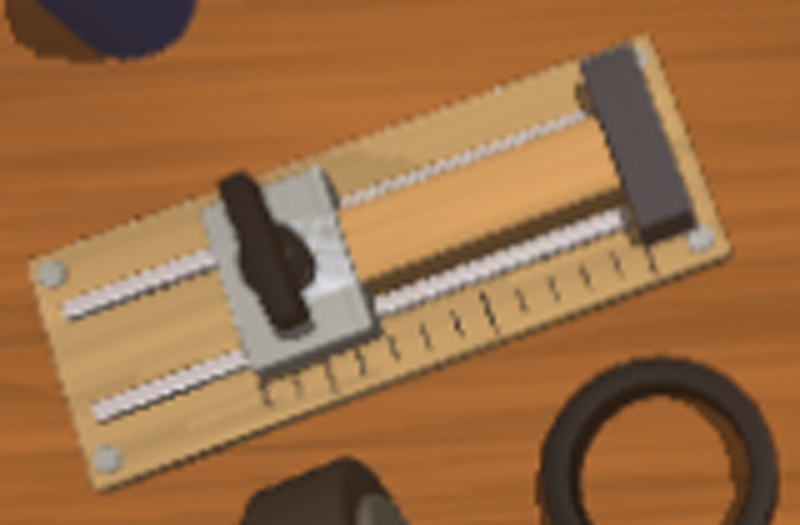

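The piece sits in the channel, touching both the stop face at (345,250) and the block. The bar lies across the rail from (238,175) to (297,330). One numeric check before handing in.

Run:
```python
from h import *
c=load('t4'); O=np.array([.5711,.051]);m=R.from_rotvec([0,0,-.3054]).as_matrix()[:2,:2]
P=lambda x,y,z:(m@(at_z(c,120+(x+.5)/5-.5,182+(y+.5)/5-.5,z)[:2]-O))
for n,x,y,z in[('face',319,169,.056),('face',377,329,.056),('piece far L',341,208,.058),('piece far R',363,278,.058),('near L',600,118,.058),('near R',620,188,.058)]: print(n,P(x,y,z).round(4))
d=P(238,175,.106)-P(297,330,.106); print('bar',np.arctan2(d[1],d[0]))
a,b=load('top0')['frame'].astype(int),c['frame'].astype(int)
for n,(u0,u1,v0,v1) in dict(offshort=(305,340,190,240),mid=(405,440,180,235),can=(100,162,135,197),roll=(225,280,250,303)).items(): print(n,(abs(a-b)[v0:v1,u0:u1].max(2)>60).sum())
```

```text
face [0.037  0.1222]
face [-0.0385  0.1206]
piece far L [0.0166 0.1184]
piece far R [-0.0159  0.119 ]
near L [0.0142 0.0005]
near R [-0.0181  0.0029]
bar 0.04501287164078986
offshort 0
mid 0
can 0
roll 88
```

```bash
python3 -c "
from plant import ctrl; print(ctrl.job_done())"
```

```text
the job is handed in; nothing more can be done
None
```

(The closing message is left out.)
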